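# Index the dosing carousel to the next beaker

## Robot

A 6-joint arm with a two-finger parallel gripper is mounted at the origin on the work surface. World frame = base frame: x ahead of the robot, y to its left, z up, the work surface at z = 0. Lengths are in m, angles in degrees, forces in N, time in s.
With the tool pointing down it reaches from about 0.4 to 0.825 m from the base axis. Payload 7 kg.
Tool frame: the origin (TCP) lies midway between the tips of the shut fingers; the grasp point (between the pads) lies 19 mm behind it; x points along the fingers, z is the direction in which the jaws open and shut, and the axes are right-handed (so a half turn about x gives the same grasp; the last joint's range is limited). The gripper opens to 88 mm and grips with 3 to 60 N. Pads are 19 mm wide; open, the fingers measure 130 mm over their backs; the gripper's body (78 mm by 193 mm) begins 47 mm behind the grasp point.
Start: joints at [90.877, 20.546, 0.682, 0, -70.136, -16.507], TCP at [0.182, 0.65, 0.227] pointing down, gripper open.
Joint ranges: [-176.03, 176.03], [-82.01, 121.73], [-58.28, 71.71], [-173.87, 95.51], [-174.79, -0.11], [-173.66, 173.66]. Speed limits (degrees/s): [136.94, 136.94, 172.46, 180, 180, 180].

## Interface

Orientations are given as [roll, pitch, yaw] about the fixed x, y, z axes, in that order (R = Rz(yaw) Ry(pitch) Rx(roll)).
In Python, from plant import ctrl gives the robot as it stands. The module is installed in compiled form; this text tells all that it offers.
- The arm moves only by the tool servo_tool, never from a script. Its argument "deltas" is a list of rows, each a list of 3 entries, a list of its own where there are three numbers: the turn, a rotation vector about the tool's x, y, z in degrees, then the shift along the tool's x, y, z in cm, then the finger opening in cm, from 0 to 8.76. A call has 1 to 5 rows; each row is the pose to reach, as a shift and turn from the pose measured when the call began, along the tool's axes at that moment; what a row does not reach only later rows make up. A row lasts 1/10 s, in which the tool goes at most 50 mm and 8.59 degrees, less where a joint would pass 70% of its speed; a pose out of reach is approached as far as the arm can. A call with a gripper value outside its range is refused whole. The fingers move at their own pace and stop on an object; the grip force is fixed at half the most. Time passes only in rows, so rows that repeat a pose let the fingers close. It gives the time, the measured TCP pose, the force and the opening at its end, in the units of the state.
- ctrl.get_obs(): the state, without advancing time (a new reading comes with each control period).
- ctrl.snapshot(name): name is "side" or "top"; returns a dict with "image" (480x640x3 uint8, red, green, blue), "vertical_fov" (degrees; the focal length in pixels is half the picture's height over the tangent of half this angle, whatever the lens; pixels are square), "cx", "cy" (the principal point, pixels), "k1" (the pictures are not rectified: a ray, as slopes to the right and down, at radius r is drawn at 1 + k1 r^2 times it, then the intrinsics apply), "rvec" (rotation vector, rad) and "tvec" (3), from world to camera coordinates, as OpenCV has them. Camera axes: x right, y down, z forward; pixel columns grow to the right and rows downward; lengths in m; the calibration is good to about 2 mm. A picture is of the moment at which its call begins. There is no depth.
- ctrl.close_job(): hands the job in, once; it reports no verdict.
The state is a dict: "clock": time; "joint_pos": joint angles; "qvel": joint speeds; "tau": joint torques, N m; "tool_pos": TCP position; "orientation": TCP orientation; "force": force on the tool from outside, world axes, zero at the start; "moment": the same for the moment, N m; "opening": finger opening in m.
Only numpy, scipy, OpenCV 4.12 (cv2) and the standard library are available. Lean on these libraries where they do the work, as an engineer would, in place of code of your own. Each camera call takes 0.05 s, during which the arm holds its last target. There are 200 camera calls.

## Task

Bring the next beaker under the dosing nozzle: press the carousel's index button down to free the turntable, swing the turntable round clockwise (seen from above) to the next hole and no further, and let the button come fully up so that the pin locks there. The beakers stay standing in their seats, nothing is picked up, and the other things on the bench are left alone.

Things in the scene. Friction and masses are not known exactly. Their poses are not given: they have to be found in the camera images.
- button_top (a point): Centre of the dish in the top of the index button: a round black palm button, 44 mm across, dish 39 mm with a rim 3 mm high, on a plunger at the end of the turntable's index arm, 145 mm from the axis. Dish floor 97 mm above the bench when up. Presses straight down 12 mm against a spring (3 N to start, 6.6 N fully in). The point moves with the button.
- index_button (a joint): How far the index button is pressed in, m: 0 = fully up (pin locked in a hole), 0.012 = fully in. The pin is clear of its hole from about 0.009. Let go between holes, the pin stays pressed in (about 0.009), riding under the index plate, and springs up into the next hole it meets.
- turntable (a joint): Turntable angle, rad: 0 in the hole where it starts, growing CLOCKWISE seen from above. 8 holes, so the next one clockwise is at 0.785. With the pin in a hole the table is locked, with about 0.01 rad of play either way. With the button in it turns easily (about 1 N at the button, by friction) and stays where it is left.
- table_axis (a point): The vertical axis of the turntable, at the top of its dark hub, 64 mm above the bench. Fixed. The button travels round it on a circle of radius 145 mm. The white turntable is 224 mm across, its top 46 mm above the bench, with 8 round seats at 80 mm radius.
- carousel: The carousel's fixed base: round white housing, 336 mm across, 32 mm high, its aluminium top plate has a ring slot with 8 round holes of 15 mm. Origin at the centre of its underside; +x points to the dosing tower at its back. Seen from above, the button starts 202.5 degrees counter-clockwise from +x (the robot's side) and is to end at 157.5 degrees.
- nozzle_tip (a point): Tip of the steel dosing nozzle over the filling station, 128 mm above the bench, 80 mm from the turntable's axis on the side away from the button. Fixed. It hangs from a boom 215 mm up (boom and head up to 231 mm) on a post 195 mm from the axis, 247 mm high.
- beaker_a: Empty glass beaker, 46 mm across and 60 mm high, loose in a seat of the turntable (collar 16 mm high), at the filling station under the nozzle at the start. Origin at the centre of its underside, z up; rim 106 mm above the bench. Not to be picked up or upset.
- beaker_b: Empty glass beaker, 46 mm across and 60 mm high, loose in a seat of the turntable (collar 16 mm high), in the next seat counter-clockwise, the one that is to come under the nozzle. Origin at the centre of its underside, z up; rim 106 mm above the bench. Not to be picked up or upset.
- beaker_c: Empty glass beaker, 46 mm across and 60 mm high, loose in a seat of the turntable (collar 16 mm high), in the second seat counter-clockwise from the nozzle. Origin at the centre of its underside, z up; rim 106 mm above the bench. Not to be picked up or upset.
- beaker_d: Empty glass beaker, 46 mm across and 60 mm high, loose in a seat of the turntable (collar 16 mm high), in the third seat counter-clockwise from the nozzle. Origin at the centre of its underside, z up; rim 106 mm above the bench. Not to be picked up or upset.
- reagent_bottle: Bystander on the bench: white plastic bottle with red cap, 64 mm across, 130 mm high. Origin at the centre of its underside.
- amber_bottle: Bystander on the bench: amber glass bottle with black cap, 52 mm across, 100 mm high. Origin at the centre of its underside.
- sample_vial: Bystander on the bench: small capped glass vial, 26 mm across, 55 mm high. Origin at the centre of its underside.
- marker: Bystander on the bench: marker pen lying along its x axis, 130 mm long, 13 mm thick. Origin under its middle, on the bench.

How it is judged (in metres and radians):
On the way, in this order (a step that is already met when the one before it is completed fails the run):
1. the index button is pressed in, with the turntable still at its first hole (value of joint index_button above 0.006 m and value of joint turntable between -0.08 and 0.08 rad), for 0.1 s.
2. the turntable is on its way to the next hole, the pin out of its hole (value of joint index_button above 0.004 m and value of joint turntable between 0.25 and 0.72 rad), for 0.1 s.
3. the pin has sprung up into the next hole clockwise (value of joint turntable between 0.7554 and 0.8154 rad and value of joint index_button below 0.002 m), for 0.2 s.
At the end, for the whole second after the job is handed in: The turntable rests one hole (45 degrees, within 0.03 rad) clockwise of its start, the index button is fully up (within 2 mm), all four beakers stand upright in their seats (within 8 mm of the turntable's top, 0.2 rad), and the other loose things are within 30 mm of where they were (all of step 3 and velocity of joint turntable between -0.05 and 0.05 rad/s and height (world z) of beaker_a between 0.04 and 0.054 m and angle between each of beaker_a, beaker_b, beaker_c, beaker_d's own z axis and vertical below 0.2 rad and height (world z) of beaker_b between 0.04 and 0.054 m and height (world z) of beaker_c between 0.04 and 0.054 m and height (world z) of beaker_d between 0.04 and 0.054 m and distance of each of reagent_bottle, amber_bottle, sample_vial, marker from where it was at the start of the episode below 0.03 m); the robot touches nothing.
It fails at once if the turntable is swung past the next hole (more than 0.3 rad beyond it) (value of joint turntable above 1.0854 rad).
It fails at once if the turntable is swung backwards (more than 0.3 rad counter-clockwise) (value of joint turntable below -0.3 rad).
It fails at once if a beaker is lifted or knocked out of its seat, or tipped over (height (world z) of any of beaker_a, beaker_b, beaker_c, beaker_d above 0.058 m or height (world z) of any of beaker_a, beaker_b, beaker_c, beaker_d below 0.038 m or angle between any of beaker_a, beaker_b, beaker_c, beaker_d's own z axis and vertical above 0.3 rad).
It fails at once if something else on the bench is lifted, knocked over or moved by more than 40 mm (distance of any of reagent_bottle, amber_bottle, sample_vial, marker from where it was at the start of the episode above 0.04 m or angle between any of reagent_bottle, amber_bottle, sample_vial's own z axis and vertical above 0.5 rad).
It also fails if it takes over 38 s, if anything falls off the work surface, if the arm or the gripper's body presses on something with over 40 N, if the wrist force passes 120 N, or if a joint passes its speed limit or range.

## Working session

There is one attempt and no reset: what is moved stays moved. The work goes in short steps, Python scripts to look and compute and a tool call to move; the robot and the scene stay as the last step left them, time stands still between calls to the robot, and variables do not carry over. Pictures are saved under pics/ and viewed, on a budget of 10 in all, crops included, one or two more only if the job needs it, and the job is handed in when it is done.

Besides the shell and the picture viewer there is one more tool, called after ">>>" as name(argument=value, ...), one argument or row to a line, values as JSON. servo_tool: Moves the arm, as the interface text tells. Its arguments: {"type":"object","properties":{"deltas":{"type":"array","items":{"type":"array"}}},"required":["deltas"]}

```bash
mkdir -p pics; cat > h.py <<'E'
import numpy as np, cv2
from plant import ctrl
def snap(n,f=None):
    s=ctrl.snapshot(n)
    if f: cv2.imwrite('pics/'+f,s['image'][:,:,::-1])
    return s
def cam(s):
    f=240/np.tan(np.radians(s['vertical_fov'])/2)
    return f,cv2.Rodrigues(np.array(s['rvec'],float))[0],np.array(s['tvec'],float)
def ray(s,u,v):
    f,R,t=cam(s); d=np.array([(u-s['cx'])/f,(v-s['cy'])/f]); p=d.copy()
    for _ in range(30): p=d/(1+s['k1']*(p@p))
    return -R.T@t, R.T@np.array([p[0],p[1],1])
def onz(s,u,v,z):
    o,d=ray(s,u,v); return o+d*(z-o[2])/d[2]
def proj(s,P):
    f,R,t=cam(s); q=R@np.array(P)+t; p=q[:2]/q[2]; p=p*(1+s['k1']*(p@p))
    return p*f+[s['cx'],s['cy']]
E
python3 - <<'E'
from h import *
for n in('top','side'):
    s=snap(n,n+'0.png'); print(n,s['vertical_fov'],s['cx'],s['cy'],s['k1'],ray(s,320,240))
print(ctrl.get_obs())
E
```

```text
top 57.53096383324448 315.4891440909855 239.37478153065882 0.0028761551576767476 (array([0.4596917 , 0.00505889, 1.1692616 ]), array([ 0.08333538, -0.00112816, -0.99657536]))
side 56.7417273830446 317.91044483953874 238.5460490022558 -0.07414453996246799 (array([ 0.44400607, -0.76213831,  0.73143904]), array([ 0.10577263,  0.76574708, -0.63441026]))
{'clock': 0.1, 'joint_pos': array([ 9.08768314e+01,  2.05885569e+01,  6.40744727e-01, -1.61662814e-02,
       -7.01350816e+01, -1.65086220e+01]), 'qvel': array([-0.0811132 , -0.07534656,  0.19730311,  0.01463435, -0.00307135,
        0.04813311]), 'tau': array([-7.96946933e-04, -5.84160089e+01,  2.93751597e+01,  7.01535612e+00,
        1.01628515e-02, -5.66166727e-05]), 'tool_pos': array([0.18177962, 0.64963365, 0.22572055]), 'orientation': array([  6.12039267,  89.91572417, -99.51690233]), 'force': array([ 0.48176208,  0.0807505 , -1.41019314]), 'moment': array([ 0.0028402 , -0.01659776, -0.00521212]), 'opening': 0.08740681213868255}
```

View pics/top0.png

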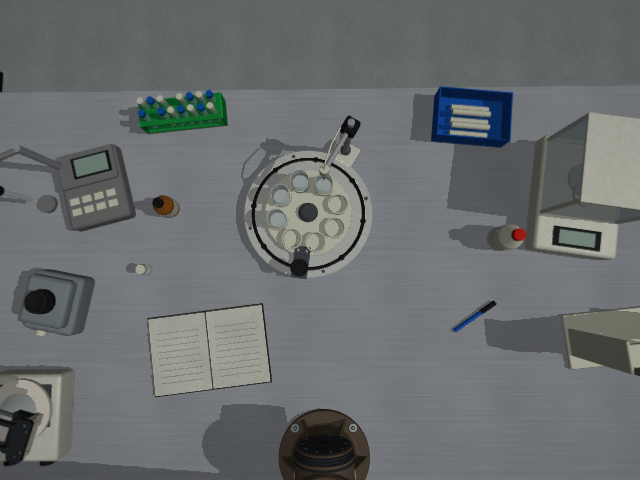

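View pics/side0.png

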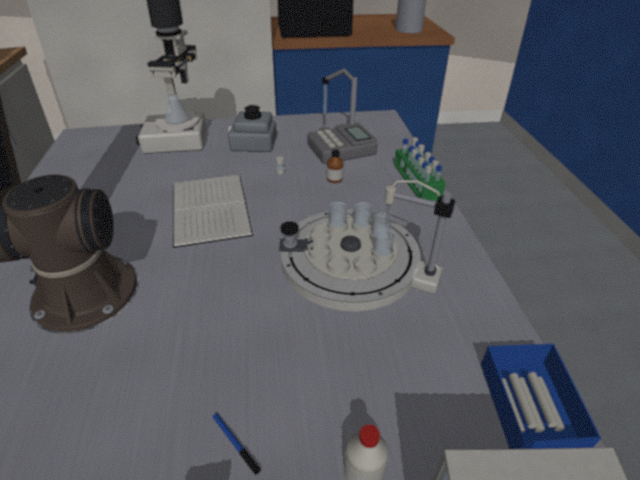

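The top view shows the hub at about (308,212), the button at about (300,258) and the nozzle tower toward (350,125). In the side view the button is at about (290,229) and the hub at about (350,243). Next I'll measure these from dark masks.

```bash
python3 - <<'E'
from h import *
S={}
def blobs(s,box,th,amin=30):
    x0,y0,x1,y1=box; g=s['image'][y0:y1,x0:x1].max(2)
    n,l,st,c=cv2.connectedComponentsWithStats((g<th).astype(np.uint8))
    return [(st[i].tolist(),(c[i]+[x0,y0]).round(1).tolist()) for i in range(1,n) if st[i,4]>amin]
t=snap('top');s=snap('side')
for th in(60,80):
    print('top hub',blobs(t,(292,198,324,228),th)); print('top btn',blobs(t,(283,240,320,285),th))
    print('side hub',blobs(s,(335,232,368,256),th)); print('side btn',blobs(s,(275,215,305,250),th))
# crops
a=cv2.resize(t['image'][180:290,235:380],None,fx=4,fy=4,interpolation=cv2.INTER_CUBIC)
cv2.imwrite('pics/crop1.png',a[:,:,::-1])
b=cv2.resize(s['image'][180:310,260:450],None,fx=4,fy=4,interpolation=cv2.INTER_CUBIC)
cv2.imwrite('pics/crop2.png',b[:,:,::-1])
print(onz(t,308,212,.064),onz(t,300,258,.1),onz(s,350,243,.064),onz(s,290,229,.1), onz(t,349,125,.24))
E
```

```text
top hub [([6, 5, 20, 19, 229], [306.6, 212.0])]
top btn [([0, 10, 37, 27, 407], [299.5, 265.2])]
side hub [([6, 5, 19, 14, 134], [349.6, 242.4])]
side btn [([6, 7, 17, 14, 195], [289.0, 228.1]), ([20, 25, 10, 10, 60], [300.4, 244.4])]
top hub [([6, 5, 20, 19, 295], [307.4, 211.9])]
top btn [([0, 6, 37, 33, 547], [300.1, 263.3])]
side hub [([6, 4, 20, 16, 251], [350.3, 243.4])]
side btn [([5, 6, 19, 15, 239], [289.2, 228.2]), ([4, 22, 26, 13, 167], [293.0, 244.9])]
[0.62408634 0.03375059 0.064     ] [0.5053682  0.05319223 0.1       ] [0.62383574 0.02396279 0.064     ] [0.48572985 0.04805607 0.1       ] [ 0.78834305 -0.06155209  0.24      ]
```

View pics/crop1.png

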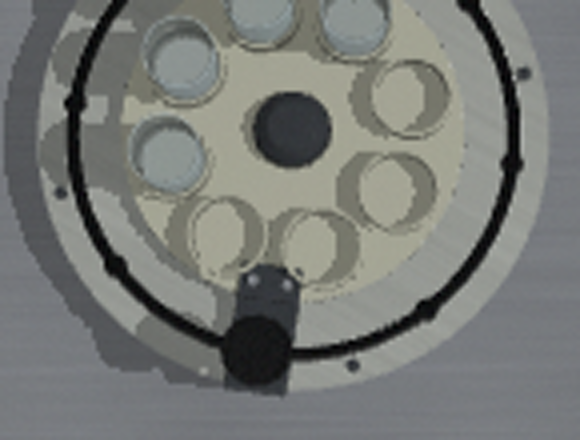

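View pics/crop2.png

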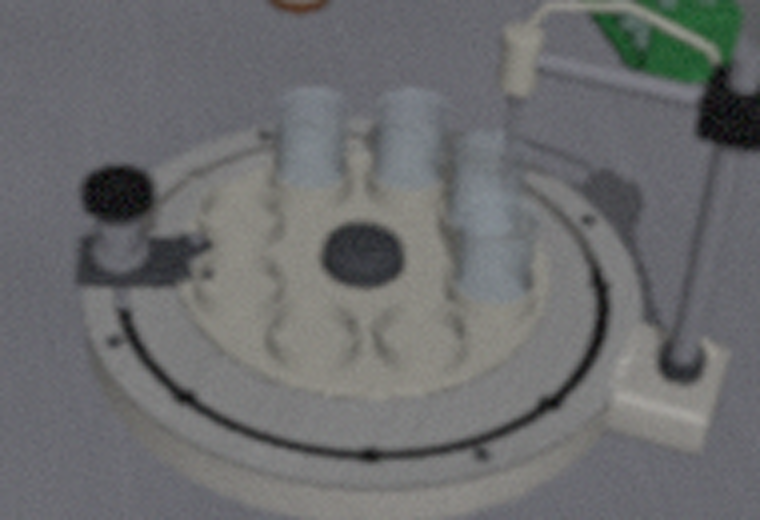

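Crop 1 puts the button at (257,350), which is full-frame (299.3,267.5), and the hub at (308,212.3). Crop 2 puts the button at about (289.4,228.2) and the hub at about (350.4,243.8). The arm lies in the slot, and the seats on its clockwise side are empty. Now I'll triangulate.

```bash
python3 - <<'E'
from h import *
t=snap('top');s=snap('side')
def tri(a,b):
    o1,d1=ray(t,*a);o2,d2=ray(s,*b)
    k=np.linalg.lstsq(np.c_[d1,-d2],o2-o1,rcond=None)[0]
    p,q=o1+k[0]*d1,o2+k[1]*d2; return (p+q)/2,np.linalg.norm(p-q)
h=tri((308,212.3),(350.4,243.8));b=tri((299.3,267.3),(289.4,228.2))
print('hub',h,'btn',b)
ht,hs=onz(t,308,212.3,.064),onz(s,350.4,243.8,.064);bt,bs=onz(t,299.3,267.3,.0985),onz(s,289.4,228.2,.0985)
print(ht,hs,bt,bs)
for H,B in((ht,bt),(hs,bs)):
    d=(B-H)[:2];print('r',np.hypot(*d),'ang',np.degrees(np.arctan2(d[1],d[0])))
# housing holes from top crop, angles about axis at z=.032
for u,v in((75,103),(117,264),(429,311),(512,162),(470,4)):
    d=(onz(t,235+u/4,180+v/4,.032)-(ht+hs)/2)[:2];print(np.hypot(*d),np.degrees(np.arctan2(d[1],d[0]))%360)
E
```

```text
hub (array([0.62608785, 0.03393138, 0.05288402]), np.float64(0.002244264774037272)) btn (array([0.48375782, 0.05513395, 0.09697321]), np.float64(0.002045551289716984))
[0.62331412 0.03375602 0.064     ] [0.62423392 0.02095995 0.064     ] [0.4827026  0.05509686 0.0985    ] [0.48468297 0.05315823 0.0985    ]
r 0.14222176430638583 ang 171.3699868710883
r 0.14321730601914057 ang 167.00764156840722
0.15166139713645851 81.24481170356708
0.1478158287698086 124.32116473515079
0.14133944119876968 214.96391205158187
0.13789853058061127 262.1588593169494
0.14050947420845727 307.9565143665808
```

```bash
python3 - <<'E'
from h import *
from scipy.optimize import least_squares
t=snap('top')
P=np.array([onz(t,235+u/4,180+v/4,.032)[:2] for u,v in((75,103),(117,264),(429,311),(512,162),(470,4))])
r=least_squares(lambda c:np.hypot(*(P-c[:2]).T)-c[2],[.62,.03,.145]);print(r.x,r.fun)
d=P-r.x[:2];print(np.degrees(np.arctan2(d[:,1],d[:,0]))%360)
c=np.array([.6235,.034]);b=np.array([.483,.0545])
d=b-c;a=np.arctan2(d[1],d[0]);print(np.degrees(a),np.hypot(*d))
# outlines: slot dark ring pixels by mask
g=t['image'].max(2);yy,xx=np.nonzero(g<60)
Q=np.array([onz(t,u,v,.032)[:2] for u,v in zip(xx,yy) if 235<u<380 and 140<v<290]);k=abs(np.hypot(*(Q-c).T)-.145)<.012
Q=Q[k];r=least_squares(lambda c:np.hypot(*(Q-c[:2]).T)-c[2],[.62,.03,.145],loss='soft_l1',f_scale=.002);print('slot',r.x,len(Q))
E
```

```text
[0.62490185 0.03337371 0.14470217] [ 8.42067937e-04 -1.15364069e-03  1.07186484e-03 -6.89996736e-04
 -7.02953453e-05]
[ 81.3231594  126.04702844 216.64782027 262.04086323 306.13815502]
171.69869562693899 0.1419876755215044
slot [0.62626024 0.03521986 0.14497487] 1132
```

```bash
python3 - <<'E'
from h import *
from scipy.spatial.transform import Rotation as Ro
t=snap('top');s=snap('side')
for n,P in(('tcp',[.182,.65,.227]),('base',[0,0,0]),('base.3',[0,0,.3]),('btn',[.482,.056,.097]),('end',[.539,.151,.097]),('axis',[.6255,.0345,.064])): print(n,proj(t,P),proj(s,P))
for n,(u,v) in dict(vial=(141,269),amber=(165,206)).items(): print(n,onz(t,u,v,.05))
o=ctrl.get_obs();print(o['clock'],Ro.from_euler('xyz',o['orientation'],degrees=True).as_matrix().round(3))
print(onz(t,28,400,0),onz(s,172,145,0))
E
```

```text
tcp [ 14.45059295 411.74551798] [177.85527758  87.8018329 ]
base [323.48241033 455.83034678] [ 83.72899886 291.63018113]
base.3 [324.79978131 520.74568696] [ 33.28577862 180.50253303]
btn [298.96159685 267.60355512] [288.17761942 228.0500653 ]
end [260.26996876 244.74645977] [308.06401067 203.26131408]
axis [307.70247798 211.45383739] [349.88187158 240.12097733]
vial [0.48295763 0.46336436 0.05      ]
amber [0.64554615 0.40505605 0.05      ]
0.45 [[-0.     0.963 -0.269]
 [-0.    -0.269 -0.963]
 [-1.     0.     0.   ]]
[0.14466826 0.77132992 0.        ] [0.11318745 0.71156394 0.        ]
```

The side hub blob included the hub's wall. The slot circle and hole fits agree on these values:
- **Axis:** about (0.6255, 0.0345).
- **Button:** about (0.482, 0.056), at 171.5°. Triangulated height is 0.097, matching the given 97 mm.
- **Goal:** 126.5°, about (0.539, 0.151).

I'll move over with the fingers shut.

>>> servo_tool(
  deltas=[
    [[0,0,0],[0,2.5,2.7],0],
    [[0,0,0],[0,5.9,6.4],0],
    [[0,0,0],[0,9.2,10.1],0],
    [[0,0,0],[0,12.6,13.8],0],
    [[0,0,0],[0,16.0,17.5],0],
  ],
)

```text
clock: 0.95
tool_pos: [0.2891, 0.4369, 0.2267]
orientation: [163.7, 90.0, 58.0]
force: [0.7, 0.3, 1.1]
opening: 0.0532
```

>>> servo_tool(
  deltas=[
    [[0,0,0],[0,3.3,3.6],0],
    [[0,0,0],[0,6.7,7.3],0],
    [[0,0,0],[0,10.1,11.0],0],
    [[0,0,0],[0,13.4,14.7],0],
    [[0,0,0],[0,16.0,17.5],0],
  ],
)

```text
clock: 1.45
tool_pos: [0.3966, 0.223, 0.2271]
orientation: [160.0, 89.9, 54.4]
force: [0.7, 0.3, 0.1]
opening: 0.013
```

```bash
cat > w.py <<'E'
import sys
from h import *
from scipy.spatial.transform import Rotation as Ro
o=ctrl.get_obs();R=Ro.from_euler('xyz',o['orientation'],degrees=True).as_matrix()
print(o['clock'],o['tool_pos'].round(4),o['force'].round(1),o['opening'])
if len(sys.argv)>3:
    print('cm tool',(R.T@(np.array(sys.argv[1:4],float)-o['tool_pos'])*100).round(2))
    A=Ro.from_matrix(R.T@np.array([[0,.963,-.269],[0,-.269,-.963],[-1,0,0]])).as_rotvec(degrees=True);print('turn to level',A.round(2))
E
python3 w.py .482 .056 .2
```

```text
1.45 [0.3966 0.223  0.2271] [0.7 0.3 0.1] 0.012960386288330147
cm tool [ 2.7  12.72 13.79]
turn to level [-0.01 -0.08 -0.03]
```

>>> servo_tool(
  deltas=[
    [[0,0,0],[0.5,3.3,3.6],0],
    [[0,0,0],[1.2,6.6,7.2],0],
    [[0,0,0],[2,9.8,10.6],0],
    [[0,0,0],[2.7,12.7,13.8],0],
    [[0,0,0],[2.7,12.7,13.8],0],
  ],
)

```text
clock: 1.95
tool_pos: [0.4825, 0.0519, 0.199]
orientation: [-73.6, 90.0, -179.5]
force: [0.5, 0.2, 0.5]
opening: 0.0001
```

>>> servo_tool(
  deltas=[
    [[0,0,0],[3,0,0],0],
    [[0,0,0],[6,0,0],0],
    [[0,0,0],[7.5,0,0],0],
    [[0,0,0],[7.5,0,0],0],
  ],
)

```text
clock: 2.35
tool_pos: [0.4809, 0.0514, 0.1221]
orientation: [-53.6, 89.7, -159.5]
force: [0.3, -0.5, -0.3]
opening: 0.0006
```

```bash
python3 w.py .482 .056 .105; python3 - <<'E'
from h import *
t=snap('top');s=snap('side')
a=cv2.resize(t['image'][180:290,235:335],None,fx=4,fy=4);b=cv2.resize(s['image'][170:280,260:360],None,fx=4,fy=4)
cv2.imwrite('pics/near.png',np.hstack([a,b])[:,:,::-1])
o=ctrl.get_obs()['tool_pos'];print(proj(s,o),proj(s,[.482,.056,.1]))
E
```

```text
2.35 [0.4809 0.0514 0.1221] [ 0.3 -0.5 -0.3] 0.0005836326655214136
cm tool [ 1.71 -0.02 -0.48]
turn to level [-0.33  0.16  0.22]
[288.16746366 219.51899044] [288.12988341 227.02952386]
```

View pics/near.png

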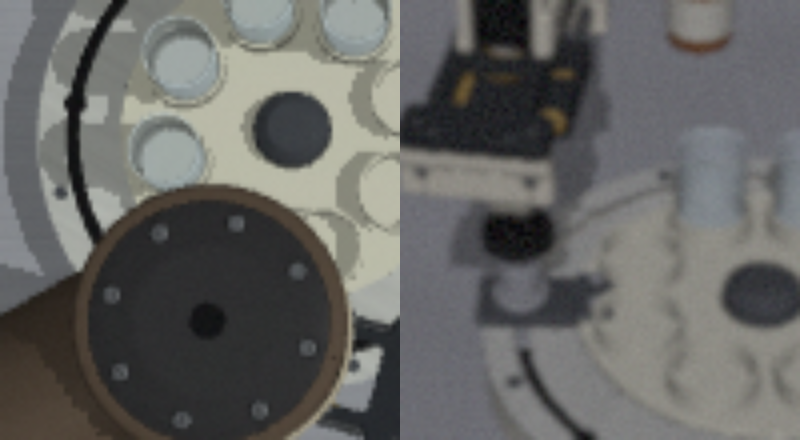

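The side view shows the fingers directly above the button at crop pixel about (518,230). The top view is blocked by the wrist. I'll correct by 5 mm and lower until contact.

>>> servo_tool(
  deltas=[
    [[-0.3,0.2,0.2],[0.5,0,-0.4],0],
    [[-0.3,0.2,0.2],[1.2,0,-0.5],0],
    [[-0.3,0.2,0.2],[2.0,0,-0.5],0],
    [[-0.3,0.2,0.2],[2.3,0,-0.5],0],
  ],
)

```text
clock: 2.85
tool_pos: [0.4835, 0.0569, 0.1006]
orientation: [138.7, 89.8, 33.2]
force: [0.6, -0.5, -0.5]
opening: -0.0002
```

```bash
python3 w.py .482 .056 .087
```

```text
2.85 [0.4835 0.0569 0.1006] [ 0.6 -0.5 -0.5] -0.00018355967799910133
cm tool [ 1.36 -0.13  0.13]
turn to level [ 0.03 -0.14 -0.13]
```

>>> servo_tool(
  deltas=[
    [[0,0,0],[0.4,-0.1,0.1],0],
    [[0,0,0],[0.6,-0.1,0.1],0],
    [[0,0,0],[0.8,-0.1,0.1],0],
    [[0,0,0],[0.8,-0.1,0.1],0],
  ],
)

```text
clock: 3.25
tool_pos: [0.4824, 0.0562, 0.0927]
orientation: [137.1, 89.8, 31.5]
force: [-0.1, -0.1, 3.8]
opening: 0.0002
```

The force of about 4.3 N at 4.3 mm of travel matches the spring, so the fingers are on the dish floor. Pressing to nearly full depth.

>>> servo_tool(
  deltas=[
    [[0,0,0],[0.3,0,0],0],
    [[0,0,0],[0.5,0,0],0],
    [[0,0,0],[0.7,0,0],0],
    [[0,0,0],[0.75,0,0],0],
    [[0,0,0],[0.75,0,0],0],
  ],
)

```text
clock: 3.75
tool_pos: [0.4825, 0.0562, 0.0853]
orientation: [135.4, 89.8, 29.8]
force: [-1.0, -0.3, 5.6]
opening: 0.0003
```

```bash
python3 w.py .482 .056 .0855; python3 - <<'E'
from h import *
from scipy.spatial.transform import Rotation as Ro
o=ctrl.get_obs();R=Ro.from_euler('xyz',o['orientation'],degrees=True).as_matrix()
c=np.array([.6255,.0345]);p=o['tool_pos'];d=p[:2]-c;a0=np.degrees(np.arctan2(d[1],d[0]));print(a0,np.hypot(*d))
for k in range(0,50,3):
    a=np.radians(a0-k);q=np.r_[c+.145*np.array([np.cos(a),np.sin(a)]),p[2]];print(k,q.round(4),(R.T@(q-p)*100).round(2))
E
```

```text
3.75 [0.4825 0.0562 0.0853] [-1.  -0.3  5.6] 0.00027372322740813
cm tool [-0.02 -0.05  0.04]
turn to level [ 0.03 -0.15 -0.15]
171.36275266783719 0.1446104929712505
0 [0.4821 0.0563 0.0853] [-0.   -0.04  0.  ]
3 [0.4835 0.0637 0.0853] [ 0.   -0.11 -0.75]
6 [0.4852 0.0711 0.0853] [ 0.   -0.14 -1.51]
9 [0.4873 0.0784 0.0853] [ 0.01 -0.14 -2.27]
12 [0.4898 0.0856 0.0853] [ 0.01 -0.09 -3.03]
15 [0.4927 0.0926 0.0853] [ 0.01 -0.   -3.78]
18 [0.4959 0.0995 0.0853] [ 0.01  0.12 -4.53]
21 [0.4995 0.1062 0.0853] [ 0.01  0.29 -5.27]
24 [0.5034 0.1127 0.0853] [ 0.02  0.49 -6.  ]
27 [0.5077 0.119  0.0853] [ 0.02  0.74 -6.72]
30 [0.5122 0.125  0.0853] [ 0.02  1.01 -7.43]
33 [0.5171 0.1308 0.0853] [ 0.02  1.33 -8.12]
36 [0.5223 0.1364 0.0853] [ 0.03  1.68 -8.79]
39 [0.5278 0.1416 0.0853] [ 0.03  2.07 -9.44]
42 [0.5335 0.1466 0.0853] [  0.03   2.49 -10.08]
45 [0.5395 0.1513 0.0853] [  0.04   2.94 -10.69]
48 [0.5458 0.1556 0.0853] [  0.04   3.42 -11.27]
```

>>> servo_tool(
  deltas=[
    [[0,0,0],[0,-0.1,-0.4],0],
    [[0,0,0],[0,-0.1,-1.1],0],
    [[0,0,0],[0,-0.1,-1.9],0],
    [[0,0,0],[0,-0.1,-2.65],0],
    [[0,0,0],[0,-0.05,-3.4],0],
  ],
)

```text
clock: 4.25
tool_pos: [0.4915, 0.0893, 0.0856]
orientation: [131.1, 89.8, 25.5]
force: [0.6, -1.5, 5.1]
opening: 0.0003
```

```bash
cat > arc.py <<'E'
from h import *
from scipy.spatial.transform import Rotation as Ro
o=ctrl.get_obs();R=Ro.from_euler('xyz',o['orientation'],degrees=True).as_matrix()
c=np.array([.6255,.0345]);p=o['tool_pos'];d=p[:2]-c;a0=np.degrees(np.arctan2(d[1],d[0]))
print(o['clock'],p.round(4),o['force'].round(1),'turned',171.5-a0,'r',np.hypot(*d))
for k in range(12,55,3):
    a=np.radians(171.5-k);q=np.r_[c+.145*np.array([np.cos(a),np.sin(a)]),.0853];print(k,(R.T@(q-p)*100).round(2))
E
python3 arc.py;python3 - <<'E'
from h import *
t=snap('top');s=snap('side')
a=cv2.resize(t['image'][160:290,235:385],None,fx=4,fy=4)[:440,:400];b=cv2.resize(s['image'][170:280,260:360],None,fx=4,fy=4)
cv2.imwrite('pics/mid.png',np.hstack([a,b])[:,:,::-1])
E
```

```text
4.25 [0.4915 0.0893 0.0856] [ 0.6 -1.5  5.1] turned 13.748863724277271 r 0.1447757273937159
12 [ 0.03 -0.07  0.44]
15 [ 0.03  0.02 -0.32]
18 [ 0.03  0.14 -1.07]
21 [ 0.04  0.31 -1.81]
24 [ 0.04  0.51 -2.54]
27 [ 0.04  0.75 -3.26]
30 [ 0.04  1.03 -3.97]
33 [ 0.05  1.34 -4.66]
36 [ 0.05  1.69 -5.33]
39 [ 0.05  2.07 -5.98]
42 [ 0.06  2.49 -6.62]
45 [ 0.06  2.94 -7.23]
48 [ 0.06  3.42 -7.82]
51 [ 0.06  3.94 -8.38]
54 [ 0.07  4.48 -8.91]
```

View pics/mid.png

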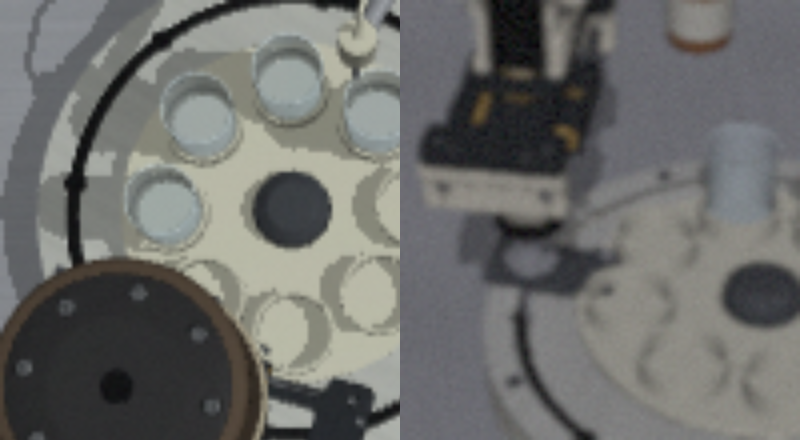

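The turntable is following: the left beaker has shifted about 6 px clockwise, roughly 11–14°, and the arm is with the tool. Continuing.

>>> servo_tool(
  deltas=[
    [[0,0,0],[0.05,0.05,-0.6],0],
    [[0,0,0],[0.05,0.2,-1.4],0],
    [[0,0,0],[0.05,0.4,-2.2],0],
    [[0,0,0],[0.05,0.65,-2.9],0],
    [[0,0,0],[0.05,1.0,-3.8],0],
  ],
)

```text
clock: 4.85
tool_pos: [0.5117, 0.124, 0.0854]
orientation: [134.2, 89.7, 28.6]
force: [-2.3, -0.3, 5.6]
opening: -0.0001
```

```bash
python3 arc.py
```

```text
4.85 [0.5117 0.124  0.0854] [-2.3 -0.3  5.6] turned 29.699013811720107 r 0.14480161052734136
12 [-0.01 -1.08  4.32]
15 [-0.01 -1.    3.57]
18 [-0.   -0.87  2.82]
21 [-0.   -0.71  2.08]
24 [ 0.   -0.51  1.35]
27 [ 0.01 -0.27  0.63]
30 [ 0.01  0.01 -0.08]
33 [ 0.01  0.33 -0.77]
36 [ 0.01  0.68 -1.44]
39 [ 0.02  1.06 -2.1 ]
42 [ 0.02  1.48 -2.73]
45 [ 0.03  1.93 -3.34]
48 [ 0.03  2.41 -3.93]
51 [ 0.03  2.93 -4.49]
54 [ 0.04  3.47 -5.02]
```

>>> servo_tool(
  deltas=[
    [[0,0,0],[0,0.3,-0.7],0],
    [[0,0,0],[0,0.6,-1.3],0],
    [[0,0,0],[0,0.95,-1.9],0],
    [[0,0,0],[0,1.2,-2.3],0],
    [[0,0,0],[-0.15,1.2,-2.3],0],
  ],
)

```text
clock: 5.35
tool_pos: [0.5303, 0.1437, 0.0871]
orientation: [133.8, 89.7, 28.3]
force: [-0.4, 0.6, 5.2]
opening: 0.0003
```

```bash
python3 arc.py | sed -n '1p;10,14p'
```

```text
5.35 [0.5303 0.1437 0.0871] [-0.4  0.6  5.2] turned 40.41043801780677 r 0.14490651666766743
36 [ 0.17 -0.59  0.95]
39 [ 0.17 -0.2   0.3 ]
42 [ 0.18  0.22 -0.34]
45 [ 0.18  0.67 -0.95]
48 [ 0.19  1.15 -1.53]
```

At 40°, pressed 10 mm. I'll go to 44° still pressed, then lift to just above the riding height, so that the dish rim carries the table to the hole while the pin is free to spring up.

>>> servo_tool(
  deltas=[
    [[0,0,0],[0,0.2,-0.3],0],
    [[0,0,0],[0,0.4,-0.6],0],
    [[0,0,0],[0,0.48,-0.7],0],
    [[0,0,0],[0,0.48,-0.7],0],
    [[0,0,0],[-0.1,0.48,-0.7],0],
  ],
)

```text
clock: 5.85
tool_pos: [0.5373, 0.1495, 0.0883]
orientation: [133.8, 89.6, 28.3]
force: [-0.5, 0.5, 4.7]
opening: 0.0004
```

>>> servo_tool(
  deltas=[
    [[0,0,0],[-0.1,0,0],0],
    [[0,0,0],[-0.15,0,0],0],
    [[0,0,0],[-0.15,0,0],0],
  ],
)

```text
clock: 6.15
tool_pos: [0.5373, 0.1496, 0.0898]
orientation: [134.6, 89.6, 29.0]
force: [1.0, 0.8, 2.8]
opening: 0.0007
```

```bash
python3 arc.py | sed -n '1p;12,14p'
```

```text
6.15 [0.5373 0.1496 0.0898] [1.  0.8 2.8] turned 44.03886071365821 r 0.14497803928775538
42 [ 0.45 -0.31  0.42]
45 [ 0.46  0.14 -0.19]
48 [ 0.46  0.63 -0.78]
```

>>> servo_tool(
  deltas=[
    [[0,0,0],[0,0.03,-0.05],0],
    [[0,0,0],[0,0.07,-0.1],0],
    [[0,0,0],[0,0.1,-0.15],0],
    [[0,0,0],[0,0.14,-0.19],0],
    [[0,0,0],[0,0.14,-0.19],0],
  ],
)

```text
clock: 6.65
tool_pos: [0.5393, 0.1511, 0.0899]
orientation: [134.4, 89.6, 28.9]
force: [-1.4, -0.3, 4.0]
opening: -0.0001
```

The force is still about 4.5 N at 7 mm of travel, shallower than the 9 mm riding depth, so the pin seems to be entering the hole. Lifting slowly.

>>> servo_tool(
  deltas=[
    [[0,0,0],[-0.1,0,0],0],
    [[0,0,0],[-0.2,0,0],0],
    [[0,0,0],[-0.3,0,0],0],
    [[0,0,0],[-0.4,0,0],0],
    [[0,0,0],[-0.4,0,0],0],
  ],
)

```text
clock: 7.15
tool_pos: [0.5396, 0.1513, 0.0942]
orientation: [134.9, 89.5, 29.4]
force: [1.1, -0.1, 2.9]
opening: 0.0006
```

```bash
for i in 1 2; do python3 arc.py | sed -n '1p'; python3 -c "from h import *;snap('top')"; done
```

```text
7.15 [0.5396 0.1513 0.0942] [ 1.1 -0.1  2.9] turned 45.164679901262375 r 0.14502911757730333
7.2 [0.5396 0.1513 0.0942] [0.  0.7 4.1] turned 45.17852757883965 r 0.14501391049782614
```

The button follows the fingers up to 0.094 at about 4 N, so the pin is in the hole. Lifting clear and backing off toward the robot's left.

>>> servo_tool(
  deltas=[
    [[0,0,0],[-0.3,0,0],0],
    [[0,0,0],[-1.0,0,0],0],
    [[0,0,0],[-3.0,0,0],0],
    [[0,0,0],[-6.0,0,0],0],
    [[0,0,0],[-10.0,0,0],0],
  ],
)

```text
clock: 7.75
tool_pos: [0.5373, 0.15, 0.1936]
orientation: [136.6, 89.8, 31.1]
force: [1.5, 1.6, 0.3]
opening: -0.0
```

>>> servo_tool(
  deltas=[
    [[0,0,0],[-2,-3,-3],0],
    [[0,0,0],[-3,-6,-6.5],0],
    [[0,0,0],[-3,-9,-10],0],
    [[0,0,0],[-3,-12,-13],0],
    [[0,0,0],[-3,-14,-16],0],
  ],
)

```text
clock: 8.25
tool_pos: [0.4431, 0.3425, 0.2241]
orientation: [141.4, 89.9, 36.0]
force: [0.5, -0.3, -0.8]
opening: 0.0004
```

```bash
python3 w.py; python3 - <<'E'
from h import *
t=snap('top');s=snap('side')
a=cv2.resize(t['image'][150:290,235:375],None,fx=2.8,fy=2.8,interpolation=cv2.INTER_CUBIC);b=cv2.resize(s['image'][170:310,260:400],None,fx=2.8,fy=2.8,interpolation=cv2.INTER_CUBIC)
cv2.imwrite('pics/end.png',np.hstack([a,b])[:,:,::-1])
for z in(.1,.092): print(z,proj(t,[.5393,.1511,z]),proj(s,[.5393,.1511,z]))
g=s['image'].max(2)[185:216,295:325];n,l,st,c=cv2.connectedComponentsWithStats((g<70).astype(np.uint8));print(st.tolist(),(c+[295,185]).round(1).tolist())
E
```

```text
8.25 [0.4431 0.3425 0.2241] [ 0.5 -0.3 -0.8] 0.00042425137675475565
0.1 [260.06365292 244.53635734] [308.16853861 202.24112498]
0.092 [260.5043332  244.77245467] [308.19568356 204.87228732]
[[0, 0, 30, 31, 753], [5, 13, 17, 13, 175], [7, 29, 2, 2, 2]] [[309.8, 199.1], [308.4, 203.7], [302.5, 214.5]]
```

View pics/end.png

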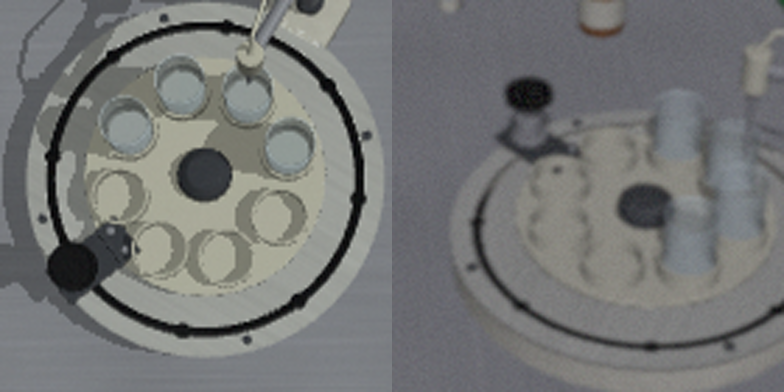

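The end view shows beaker B under the nozzle, with all four beakers upright in their seats. The button is at (260.7,245) in the top view, against a predicted (260.2,244.6) for exactly one hole. In the side view it is at (308.4,203.7), which fits fully up: row about 203.2 expected up, about 206 if the pin were still riding. The robot is clear, so I'm handing in.

```bash
python3 -c "from plant import ctrl; print(ctrl.close_job())"
```

```text
the job is handed in; nothing more can be done
None
```

The next beaker (B) is under the nozzle and the job is handed in; `close_job` gave no verdict. I pressed the index button with shut fingers to about 11.7 mm. I then swung the turntable about 45° clockwise over about 3 s, eased the button up in the next hole, and backed the arm away. The robot clock read about 8.3 s of the 38 s allowed.

**Last checks**
- **Turntable:** the button sits within about 1 pixel of where one hole clockwise should put it.
- **Button:** it pushed back with about 4 N as the fingers rose to 0.094 m, so the pin was in the hole. The last side picture fits fully up to within about 1.5 mm, a fairly coarse check against the 2 mm limit.
- **Beakers:** all four stand upright in their seats.
- **Bystanders:** the arm's route kept clear of them, but I did not re-measure their positions afterwards.

**What disagreed:** my first side-view estimate of the turntable axis was 13 mm off, because the blob included the hub's side wall. I dropped it and used the ring-slot and hole fits instead, which agreed to about 2 mm.

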